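# Test a push-button stem and press its cap home

### The arm

A 6-joint arm with a two-finger parallel gripper is mounted at the origin on a cart in front of the work surface, level with it; the furniture and walls round the work are solid. World frame = base frame: x ahead of the robot, y to its left, z up, the work surface at z = 0. Lengths are in m, angles in degrees, forces in N, time in s.
With the tool pointing down it reaches from about 0.4 to 0.825 m from the base axis. Payload 7 kg.
Tool frame: the origin (TCP) lies midway between the tips of the shut fingers; the grasp point (between the pads) lies 19 mm behind it (ctrl.hold_point_z is the distance from the TCP to the grasp point, in m); z points along the fingers, y is the line along which they close (so a half turn about z gives the same grasp; the last joint's range is limited). The gripper opens to 88 mm and grips with 3 to 60 N. Pads are 19 mm wide; open, the fingers measure 130 mm over their backs; the gripper's body (78 mm by 193 mm) begins 47 mm behind the grasp point.
Start: joints at [-59.124, 20.546, 0.682, 0, -70.136, -16.507], TCP at [0.167, -0.654, 0.227] pointing down, gripper open.
Joint ranges: [-176.03, 176.03], [-82.01, 121.73], [-58.28, 71.71], [-173.87, 95.51], [-174.79, -0.11], [-173.66, 173.66]. Speed limits (degrees/s): [136.94, 136.94, 172.46, 180, 180, 180].

### API

Orientations are given as [roll, pitch, yaw] about the fixed x, y, z axes, in that order (R = Rz(yaw) Ry(pitch) Rx(roll)).
In Python, from plant import ctrl gives the robot as it stands.
- The arm moves only by the tool apply_moves, never from a script. Its argument "deltas" is a list of rows, each an object with "fingers": the finger opening in mm, from 0 to 87.6; "delta_pos": the shift along the tool's x, y, z in mm, a list of three; "angular": the turn, a rotation vector about the tool's x, y, z in degrees, a list of three. A call has 1 to 10 rows; each row is the pose to reach, as a shift and turn from the pose commanded when the call began, along the tool's axes at that moment; what a row does not reach only later rows make up. A row lasts 1/10 s, in which the tool goes at most 50 mm and 8.59 degrees, less where a joint would pass 70% of its speed; a pose out of reach is approached as far as the arm can. A call with a gripper value outside its range is refused whole. The fingers move at their own pace and stop on an object; the grip force is fixed at half the most. Time passes only in rows, so rows that repeat a pose let the fingers close. It gives the time, the measured TCP pose, the force, the opening and the grip force at its end, in the units of the state.
- ctrl.get_obs(): the state, without advancing time (a new reading comes with each control period).
- ctrl.snapshot(name): name is "side" or "top"; returns the picture (480x640x3 uint8, red, green, blue); there is no depth.
- ctrl.camera_params(name): a dict with "fx", "fy", "cx", "cy" (pixels), "dist_coeffs" ([k1, k2, p1, p2, k3] as OpenCV has them; the pictures are not rectified), "cam_to_world" (4x4, takes a point from camera to world coordinates). Camera axes: x right, y up, looking along -z (the intrinsics and any distortion apply to the point x, -y, -z); pixel columns grow to the right and rows downward; lengths in m; the calibration is good to about 2 mm. A picture is of the moment at which its call begins. camera_params takes no time and is no camera call.
- ctrl.close_job(): hands the job in; it is judged then, once.
The state is a dict: "clock": time; "joint_pos": joint angles; "qvel": joint speeds; "tau": joint torques, N m; "tool_pos": TCP position; "orientation": TCP orientation; "force": force on the tool from outside, world axes, zero at the start; "moment": the same for the moment, N m; "opening": finger opening in m; "gripper_force": force on a finger pad.
Only numpy, scipy, OpenCV 4.12 (cv2) and the standard library are available. Lean on these libraries where they do the work, as an engineer would, in place of code of your own. Each camera call takes 0.05 s, during which the arm holds its last target. There are 200 camera calls.

### The job

Check the push-button station: with closed fingers press its bare black stem all the way down to the stop and let it spring back up. Then pick up the red cap and press it straight down onto the stem until it clicks, and keep pressing after the click so that the cap is fully home on the stem and the button stays down at its stop; finish while still holding it down like that, so that the contacts can be measured. Leave the pliers, tape, black knob and hex key case where they are.

Things in the scene. Friction and masses are not known exactly. Their poses are not given: they have to be found in the camera images.
- station: push-button station, fixed to the bench: grey box 84 x 84 mm, 44 mm high (100 mm over its two feet along y; a black gland stands 15 mm out of its -x side). Origin: centre of its underside, z up. A steel collar 33 to 42 mm wide in the middle of the lid reaches 53 mm above the bench; the black stem stands in its centre.
- stem (a joint): travel of the black stem: 0 = up (at rest), grows as it is pressed straight down, 0.007 m = at its stop. A spring holds it up: 1.5 N starts it, 5 N holds it at the stop; it springs back by itself.
- stem_top (a point): centre of the flat top of the black stem; moves with the stem (86 mm above the bench when up, 79 mm at its stop). The stem is upright, 14 mm thick with its top edge bevelled to 8 mm; four sprung steel snap leaves stand out of its sides 3 to 17 mm below the top, widest (22 mm across) 12 mm below it.
- cap: red round push-button cap with a white disc on its flat top, 37 mm wide, 24 mm high, 40 g, standing on the bench open side down. Origin: centre of its underside, z up. Its socket opens downwards: 18 mm deep, mouth 18 mm wide (lip 2 mm high, wider behind it). Grip it across its straight sides. Fully home with the stem at its stop, its underside is 61 mm above the bench.
- cap_socket (a point): centre of the socket's ceiling, on the cap's axis 18 mm above its underside; meets stem_top when the cap is fully home. Pressed on, the stem first goes down to its stop; the lip meets the snap leaves about 10 mm before home, needs a push of about 13 N (10 to 16 N) to ride over them, and the push drops to a few N as it snaps over 4 mm before home; pressing on takes stem and cap back down to the stop.
- needle_pliers: red-handled needle-nose pliers, 50 x 158 x 12 mm, lying along its own y; bystander
- tape_esd: roll of yellow tape, 74 x 78 x 24 mm, lying flat; bystander
- spare_knob: black fluted control knob, 28 mm wide, 17 mm high; bystander
- hex_key_set: red and white hex key case, 24 x 98 x 16 mm, lying along its own y; bystander
Mind the look-alikes: they are no part of the job. What is shaped like the station but green is not meant.

How it is judged (in metres and radians):
On the way, in this order (a step that is already met when the one before it is completed fails the run):
1. the bare stem, without the cap, is pressed down to its stop (value of joint stem above 0.006 m and distance between cap_socket and stem_top above 0.05 m and contact force between the fingers and station above 1 N), for 0.1 s.
2. the bare stem has sprung back up (value of joint stem below 0.0015 m and distance between cap_socket and stem_top above 0.05 m), for 0.1 s.
3. the cap has snapped fully home onto the stem (z of cap_socket in the frame of stem_top below 0.002 m and distance between cap_socket and stem_top below 0.004 m), for 0.1 s.
At the end, for the whole second after the job is handed in: The cap is snapped home on the stem (socket ceiling within 2 mm of the stem's top in height and 4 mm in all, tilted less than 0.12 rad) and the fingers, touching the cap with more than 2 N, still holds the button down within 1 mm of its stop (all of step 3 and angle between cap's own z axis and vertical below 0.12 rad and value of joint stem above 0.006 m and contact force between the fingers and cap above 2 N); the arm keeps its last pose, push and grip.
It fails at once if a bystander is moved more than 30 mm (distance of any of needle_pliers, tape_esd, spare_knob, hex_key_set from where it was at the start of the episode above 0.03 m).
It also fails if it takes over 53 s, if anything falls off the work surface, if the arm or the gripper's body presses on something with over 40 N, if the wrist force passes 120 N, or if a joint passes its speed limit or range.

## Working session

There is one attempt and no reset: what is moved stays moved. The work goes in short steps, Python scripts to look and compute and a tool call to move; the robot and the scene stay as the last step left them, time stands still between calls to the robot, and variables do not carry over. Pictures are saved under pics/ and viewed, at most 10 in all, crops included, and the job is handed in when it is done.

Besides the shell and the picture viewer there is one more tool, called after "Call:" in YAML: its name, and indented under it one key for each argument. apply_moves: Moves the arm, as the interface text tells. Its arguments: {"type":"object","properties":{"deltas":{"type":"array"}},"required":["deltas"]}

```bash
mkdir -p pics; ls; python3 - <<'E'
from plant import ctrl
import cv2
for n in("side","top"):
    cv2.imwrite(f"pics/{n}0.png",ctrl.snapshot(n)[:,:,::-1])
    print(ctrl.camera_params(n))
print(ctrl.get_obs(),ctrl.hold_point_z)
E
```

```text
pics
{'fx': 604.7386102152758, 'fy': 604.7386102152758, 'cx': 325.618751685441, 'cy': 241.87847639466227, 'dist_coeffs': array([-0.20409192,  0.        ,  0.        ,  0.        ,  0.        ]), 'cam_to_world': array([[-0.97958265,  0.11508795, -0.16484109,  0.32778807],
       [-0.20008533, -0.47821393,  0.85514753,  1.19237101],
       [ 0.01958787,  0.87066997,  0.49147748,  0.7584014 ],
       [ 0.        ,  0.        ,  0.        ,  1.        ]])}
{'fx': 587.1627041352931, 'fy': 587.1627041352931, 'cx': 325.38427266422724, 'cy': 243.30023205288958, 'dist_coeffs': array([-0.03917386,  0.        ,  0.        ,  0.        ,  0.        ]), 'cam_to_world': array([[-0.02241692,  0.9895494 , -0.14244111,  0.38929266],
       [-0.99966975, -0.02397715, -0.00924635,  0.02115186],
       [-0.01256505,  0.1421868 ,  0.98976009,  1.31182316],
       [ 0.        ,  0.        ,  0.        ,  1.        ]])}
{'clock': 0.1, 'joint_pos': array([-5.91238682e+01,  2.05871991e+01,  6.37406627e-01, -1.77752854e-02,
       -7.01383331e+01, -1.65061757e+01]), 'qvel': array([-2.50436279e-03, -1.48078066e-01,  9.03782560e-02,  4.39006667e-02,
        6.13466086e-05,  5.24920671e-02]), 'tau': array([-1.22171434e-03, -5.84165025e+01,  2.93753314e+01,  7.01560602e+00,
        1.02121293e-02, -6.74826288e-05]), 'tool_pos': array([ 0.16736334, -0.65343862,  0.22570549]), 'orientation': array([ 1.79910758e+02, -9.01829775e-03, -1.65636089e+02]), 'force': array([ 0.30333065, -0.42940214,  0.15747811]), 'moment': array([0.01902658, 0.00517644, 0.05425042]), 'gripper_force': 0.0, 'opening': 0.08745401958685475} 0.0188
```

View pics/side0.png

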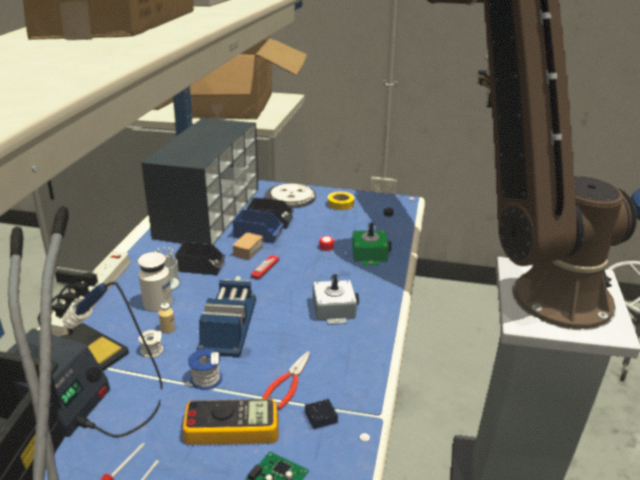

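View pics/top0.png

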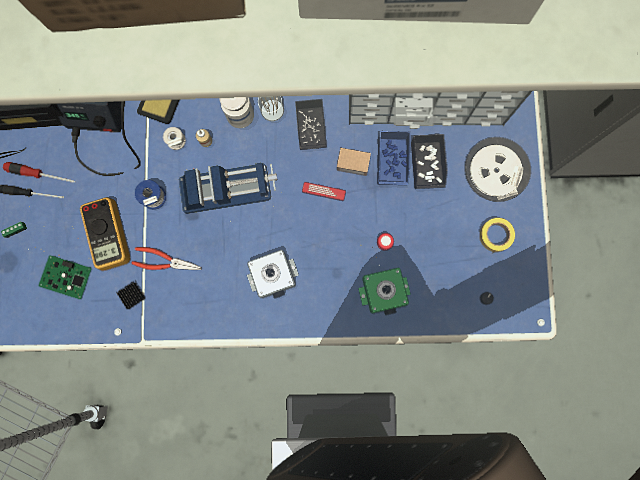

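The side view shows the grey station around (335,298) with its stem top at about (335,277). The red cap is at (326,242) and the green decoy at (371,245). In the top view the station is at (272,272), the cap at (386,241) and the decoy at (386,290). Next I'll zoom in on both.

```bash
cat > h.py <<'E'
import numpy as np, cv2
from plant import ctrl
def ray(n,uv):
    p=ctrl.camera_params(n);K=np.array([[p['fx'],0,p['cx']],[0,p['fy'],p['cy']],[0,0,1]])
    x,y=cv2.undistortPoints(np.array([[uv]],float),K,np.array(p['dist_coeffs']))[0,0]
    T=p['cam_to_world'];d=T[:3,:3]@[x,-y,-1];return T[:3,3],d/np.linalg.norm(d)
def plane(n,uv,z):
    o,d=ray(n,uv);return o+d*(z-o[2])/d[2]
def tri(uvs,uvt):
    o1,d1=ray("side",uvs);o2,d2=ray("top",uvt)
    s=np.linalg.lstsq(np.c_[d1,-d2],o2-o1,rcond=None)[0]
    a,b=o1+s[0]*d1,o2+s[1]*d2;return (a+b)/2,np.linalg.norm(a-b)
def blob(img,lo,hi,box):
    x0,y0,x1,y1=box;h=cv2.cvtColor(img[y0:y1,x0:x1],cv2.COLOR_RGB2HSV)
    m=cv2.inRange(h,lo,hi)
    n,l,st,c=cv2.connectedComponentsWithStats(m)
    return [(c[i]+[x0,y0],st[i]+[x0,y0,0,0,0]) for i in range(1,n) if st[i,4]>8]
E
python3 - <<'E'
from h import *
S=cv2.imread("pics/side0.png");T=cv2.imread("pics/top0.png")
crops=[(S,300,225),(S,300,262),(T,352,211),(T,236,240)]
o=[cv2.resize(i[y:y+60,x:x+72],(396,300),interpolation=cv2.INTER_NEAREST) for i,x,y in crops]
o=[cv2.resize(i[y:y+60,x:x+72],None,fx=5.5,fy=5,interpolation=cv2.INTER_NEAREST) for i,x,y in crops]
cv2.imwrite("pics/c1.png",np.vstack([np.hstack(o[:2]),np.hstack(o[2:])]))
for n,I,b in(("side",S,(305,225,345,260)),("top",T,(366,221,406,260))):
    I=I[:,:,::-1].copy()
    print(n,"white",blob(I,(0,0,170),(180,70,255),b),"red",blob(I,(165,120,60),(180,255,255),b),blob(I,(0,120,60),(10,255,255),b))
E
```

```text
side white [(array([325.87272727, 237.29090909]), array([318, 235,  17,   6,  55]))] red [(array([326.36781609, 245.18390805]), array([320, 238,  14,  12,  87]))] [(array([326.54054054, 242.        ]), array([321, 239,  12,   6,  37]))]
top white [(array([385.44736842, 240.28947368]), array([381, 236,  10,  10,  76]))] red [(array([381.89830508, 242.03389831]), array([377, 233,  16,  17,  59])), (array([391.5       , 238.08333333]), array([389, 234,   5,   9,  12]))] [(array([385.59677419, 241.32258065]), array([379, 234,  14,  14,  62]))]
```

View pics/c1.png

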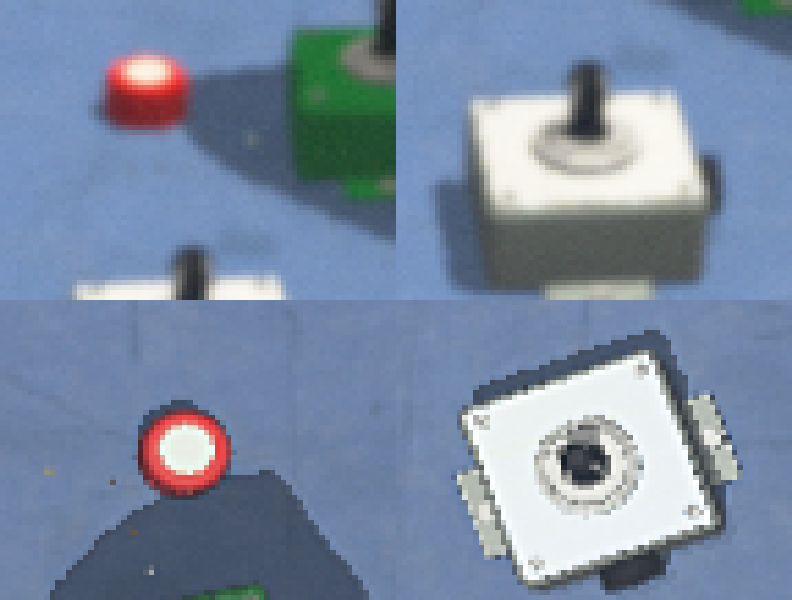

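The crops show the cap's white disc at side (326.1,238.5) and top (385.3,240). The stem top is near side (334.8,275) and top (270,272.3).

```bash
python3 - <<'E'
from h import *
S=cv2.imread("pics/side0.png")[:,:,::-1].copy();T=cv2.imread("pics/top0.png")[:,:,::-1].copy()
print("dark",blob(S,(0,0,0),(180,255,75),(325,268,345,292)),blob(T,(0,0,0),(180,255,75),(258,258,285,285)))
print("cap",tri((326.1,238.7),(385.4,240.2)))
print("stem",tri((334.8,275),(270,272.3)))
print("cap top@24",plane("top",(385.4,240.2),.024),plane("side",(326.1,238.7),.024))
print("stem top@86",plane("top",(270,272.3),.086),plane("side",(334.8,275),.086))
w=blob(T,(0,0,180),(180,60,255),(240,245,305,305));print("lid",w)
for n,(c) in dict(tape=(497,234),knob=(487,298),hex=(323,191),green=(386,290),plier=(200,267),shelf=(300,93)).items(): print(n,plane("top",c,.02))
print("shelf edge@.5", plane("top",(300,91),.5))
o=ctrl.get_obs();print(o['tool_pos'],o['orientation'],o['clock'])
E
```

```text
dark [(array([334.43478261, 283.10869565]), array([332, 276,   5,  13,  46]))] [(array([269.52941176, 272.17647059]), array([266, 269,   8,   8,  34]))]
cap (array([ 0.57703214, -0.09994625,  0.02498313]), np.float64(0.002329393835296213))
stem (array([0.50750309, 0.15043014, 0.08349668]), np.float64(0.00037593248241454916))
cap top@24 [ 0.57834604 -0.09992175  0.024     ] [ 0.57616521 -0.10153519  0.024     ]
stem top@86 [0.50707473 0.15014541 0.086     ] [0.50702701 0.15428342 0.086     ]
lid [(array([270.26429809, 273.2729636 ]), array([ 248,  251,   45,   45, 1154])), (array([293.31666667, 266.91666667]), array([289, 259,   9,  17,  60])), (array([250.96875 , 282.140625]), array([247, 274,   9,  17,  64]))]
tape [ 0.58686657 -0.34939074  0.02      ]
knob [ 0.44545197 -0.31843678  0.02      ]
hex [0.69432175 0.03592136 0.02      ]
green [ 0.46838335 -0.09756261  0.02      ]
plier [0.52880507 0.31272333 0.02      ]
shelf [0.92812375 0.08410117 0.02      ]
shelf edge@.5 [0.73098164 0.0606639  0.5       ]
[ 0.16736334 -0.65343862  0.22570549] [ 1.79910758e+02 -9.01829775e-03 -1.65636089e+02] 0.1
```

```bash
cat >> h.py <<'E'
from scipy.spatial.transform import Rotation as Ro
def delta(target,yaw=180,pos=None):
    o=ctrl.get_obs();R=Ro.from_euler('xyz',o['orientation'],degrees=True)
    p=o['tool_pos'] if pos is None else np.array(pos)
    print("pos",np.round(o['tool_pos']*1e3,1),"rpy",np.round(o['orientation'],2),"F",np.round(o['force'],1),"t",o['clock'],"open",round(o['opening']*1e3,1),"grip",round(o['gripper_force'],1))
    print("delta mm",np.round(R.inv().apply(np.array(target)-p)*1e3,1),"rot",np.round((R.inv()*Ro.from_euler('xyz',[180,0,yaw],degrees=True)).as_rotvec(degrees=True),2))
E
python3 -c "
from h import *
delta((.45,-.2,.2),pos=(.167,-.654,.227))
delta((.30,-.45,.2),pos=(.167,-.654,.227))"
```

```text
pos [ 167.4 -653.4  225.7] rpy [ 1.7991e+02 -1.0000e-02 -1.6564e+02] F [ 0.3 -0.4  0.2] t 0.1 open 87.5 grip 0.0
delta mm [-386.8  369.6   27.5] rot [ 0.09 -0.02 14.36]
pos [ 167.4 -653.4  225.7] rpy [ 1.7991e+02 -1.0000e-02 -1.6564e+02] F [ 0.3 -0.4  0.2] t 0.1 open 87.5 grip 0.0
delta mm [-179.5  164.6   27.2] rot [ 0.09 -0.02 14.36]
```

Call:
apply_moves:
  deltas:
    - {"fingers": 0, "delta_pos": [-35, 34, 3], "angular": [0, 0, 2]}
    - {"fingers": 0, "delta_pos": [-70, 67, 6], "angular": [0, 0, 4]}
    - {"fingers": 0, "delta_pos": [-105, 100, 9], "angular": [0, 0, 7]}
    - {"fingers": 0, "delta_pos": [-140, 134, 12], "angular": [0, 0, 10]}
    - {"fingers": 0, "delta_pos": [-175, 167, 15], "angular": [0, 0, 14.36]}
    - {"fingers": 0, "delta_pos": [-210, 200, 18], "angular": [0, 0, 14.36]}
    - {"fingers": 0, "delta_pos": [-245, 234, 21], "angular": [0, 0, 14.36]}
    - {"fingers": 0, "delta_pos": [-280, 267, 24], "angular": [0, 0, 14.36]}
    - {"fingers": 0, "delta_pos": [-315, 301, 27], "angular": [0, 0, 14.36]}
    - {"fingers": 0, "delta_pos": [-350, 334, 27], "angular": [0, 0, 14.36]}

```text
clock: 1.1
tool_pos: [0.4239, -0.2414, 0.1992]
orientation: [180.0, -0.0, -180.0]
force: [1.2, -0.5, 0.4]
opening: 0.0131
gripper_force: 0.0
```

```bash
python3 -c "
from h import *
delta((.507,.15,.13))"
```

```text
pos [ 423.9 -241.4  199.2] rpy [ 1.7998e+02 -3.0000e-02 -1.7999e+02] F [ 1.2 -0.5  0.4] t 1.1 open 13.1 grip 0.0
delta mm [-83.2 391.4  69.3] rot [ 0.02 -0.03  0.01]
```

Tool x = -x, y = +y and z = down. Next I'll go above the stem, with tips at about 0.13 m.

Call:
apply_moves:
  deltas:
    - {"fingers": 0, "delta_pos": [-8, 40, 0], "angular": [0, 0, 0]}
    - {"fingers": 0, "delta_pos": [-17, 82, 0], "angular": [0, 0, 0]}
    - {"fingers": 0, "delta_pos": [-26, 125, 5], "angular": [0, 0, 0]}
    - {"fingers": 0, "delta_pos": [-36, 170, 10], "angular": [0, 0, 0]}
    - {"fingers": 0, "delta_pos": [-46, 215, 20], "angular": [0, 0, 0]}
    - {"fingers": 0, "delta_pos": [-55, 260, 30], "angular": [0, 0, 0]}
    - {"fingers": 0, "delta_pos": [-64, 305, 40], "angular": [0, 0, 0]}
    - {"fingers": 0, "delta_pos": [-74, 350, 55], "angular": [0, 0, 0]}
    - {"fingers": 0, "delta_pos": [-83, 391, 69], "angular": [0, 0, 0]}
    - {"fingers": 0, "delta_pos": [-83, 391, 69], "angular": [0, 0, 0]}

```text
clock: 2.1
tool_pos: [0.5067, 0.1512, 0.1283]
orientation: [-179.9, -0.1, -179.8]
force: [-0.5, -0.6, -0.4]
opening: 0.0008
gripper_force: 0.0
```

```bash
python3 - <<'E'
from h import *
delta((.507,.15,.09))
S=ctrl.snapshot("side")[:,:,::-1];T=ctrl.snapshot("top")[:,:,::-1]
o=[cv2.resize(i[y:y+100,x:x+80],None,fx=5,fy=5,interpolation=cv2.INTER_NEAREST) for i,x,y in((S,295,220),(T,230,220))]
cv2.imwrite("pics/c2.png",np.hstack(o))
E
```

```text
pos [506.7 151.2 128.3] rpy [-1.7992e+02 -1.1000e-01 -1.7979e+02] F [-0.5 -0.6 -0.4] t 2.1 open 0.8 grip 0.0
delta mm [-0.4 -1.1 38.3] rot [-0.08 -0.11  0.21]
```

View pics/c2.png

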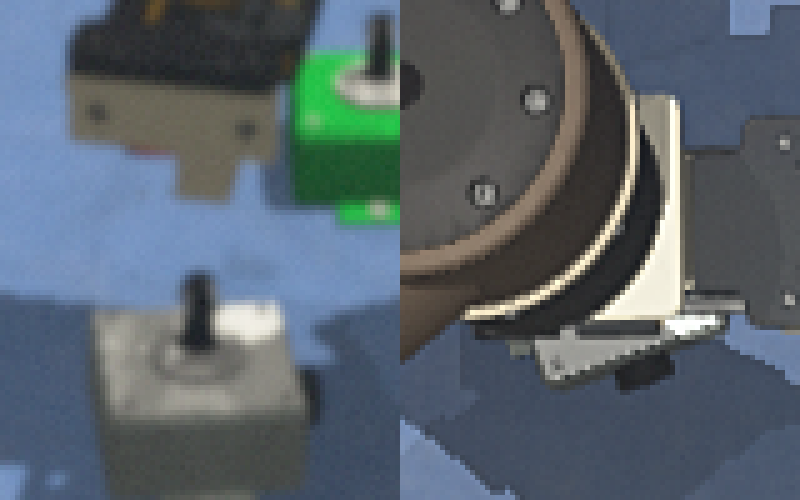

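The side crop shows the shut fingers, bottom edge near (205,198), directly above the stem top at (198,275). I'll press down gently.

Call:
apply_moves:
  deltas:
    - {"fingers": 0, "delta_pos": [0, -1, 15], "angular": [0, 0, 0]}
    - {"fingers": 0, "delta_pos": [0, -1, 30], "angular": [0, 0, 0]}
    - {"fingers": 0, "delta_pos": [0, -1, 38], "angular": [0, 0, 0]}
    - {"fingers": 0, "delta_pos": [0, -1, 42], "angular": [0, 0, 0]}
    - {"fingers": 0, "delta_pos": [0, -1, 45], "angular": [0, 0, 0]}
    - {"fingers": 0, "delta_pos": [0, -1, 46], "angular": [0, 0, 0]}
    - {"fingers": 0, "delta_pos": [0, -1, 46], "angular": [0, 0, 0]}

```text
clock: 2.9
tool_pos: [0.5068, 0.1463, 0.085]
orientation: [-180.0, 0.0, -180.0]
force: [-1.0, -1.0, 1.3]
opening: 0.0004
gripper_force: 0.8
```

Call:
apply_moves:
  deltas:
    - {"fingers": 0, "delta_pos": [0, 3.5, 0], "angular": [0, 0, 0]}
    - {"fingers": 0, "delta_pos": [0, 3.5, 2], "angular": [0, 0, 0]}
    - {"fingers": 0, "delta_pos": [0, 3.5, 4], "angular": [0, 0, 0]}
    - {"fingers": 0, "delta_pos": [0, 3.5, 6], "angular": [0, 0, 0]}
    - {"fingers": 0, "delta_pos": [0, 3.5, 6], "angular": [0, 0, 0]}

```text
clock: 3.4
tool_pos: [0.5071, 0.1506, 0.0791]
orientation: [180.0, 0.1, -180.0]
force: [-2.0, 0.8, 8.0]
opening: 0.0005
gripper_force: 3.8
```

Call:
apply_moves:
  deltas:
    - {"fingers": 0, "delta_pos": [0, 0, 0.7], "angular": [0, 0, 0]}
    - {"fingers": 0, "delta_pos": [0, 0, 0.7], "angular": [0, 0, 0]}
    - {"fingers": 0, "delta_pos": [0, 0, 0.7], "angular": [0, 0, 0]}

```text
clock: 3.7
tool_pos: [0.5072, 0.1506, 0.0789]
orientation: [180.0, 0.1, -180.0]
force: [-3.1, 0.4, 13.4]
opening: 0.0006
gripper_force: 6.3
```

Call:
apply_moves:
  deltas:
    - {"fingers": 0, "delta_pos": [0, 0, -15], "angular": [0, 0, 0]}
    - {"fingers": 0, "delta_pos": [0, 0, -35], "angular": [0, 0, 0]}
    - {"fingers": 0, "delta_pos": [0, 0, -60], "angular": [0, 0, 0]}
    - {"fingers": 60, "delta_pos": [-10, -35, -70], "angular": [0, 0, 0]}
    - {"fingers": 60, "delta_pos": [-22, -75, -70], "angular": [0, 0, 0]}
    - {"fingers": 60, "delta_pos": [-34, -120, -70], "angular": [0, 0, 0]}
    - {"fingers": 60, "delta_pos": [-46, -165, -70], "angular": [0, 0, 0]}
    - {"fingers": 60, "delta_pos": [-58, -210, -60], "angular": [0, 0, 0]}
    - {"fingers": 60, "delta_pos": [-70, -250, -50], "angular": [0, 0, 0]}
    - {"fingers": 60, "delta_pos": [-70, -250, -40], "angular": [0, 0, 0]}

```text
clock: 4.7
tool_pos: [0.5771, -0.1039, 0.1166]
orientation: [-180.0, -0.0, 179.8]
force: [-0.1, 0.3, -0.1]
opening: 0.0508
gripper_force: 0.0
```

Call:
apply_moves:
  deltas:
    - {"fingers": 60, "delta_pos": [0, 0, 0], "angular": [0, 0, 0]}
    - {"fingers": 60, "delta_pos": [0, 0, 0], "angular": [0, 0, 0]}

```text
clock: 4.9
tool_pos: [0.5763, -0.0995, 0.1175]
orientation: [-180.0, -0.1, -180.0]
force: [0.3, 0.0, 0.7]
opening: 0.0592
gripper_force: 0.0
```

```bash
python3 - <<'E'
from h import *
delta((.577,-.1,.005))
S=ctrl.snapshot("side")[:,:,::-1];T=ctrl.snapshot("top")[:,:,::-1]
o=[cv2.resize(i[y:y+100,x:x+80],None,fx=5,fy=5,interpolation=cv2.INTER_NEAREST) for i,x,y in((S,290,175),(T,345,190))]
cv2.imwrite("pics/c3.png",np.hstack(o))
E
```

```text
pos [576.3 -99.5 117.5] rpy [-1.8000e+02 -6.0000e-02 -1.7998e+02] F [0.3 0.  0.7] t 4.9 open 59.2 grip 0.0
delta mm [ -0.8  -0.5 112.5] rot [-0.   -0.06  0.02]
```

View pics/c3.png

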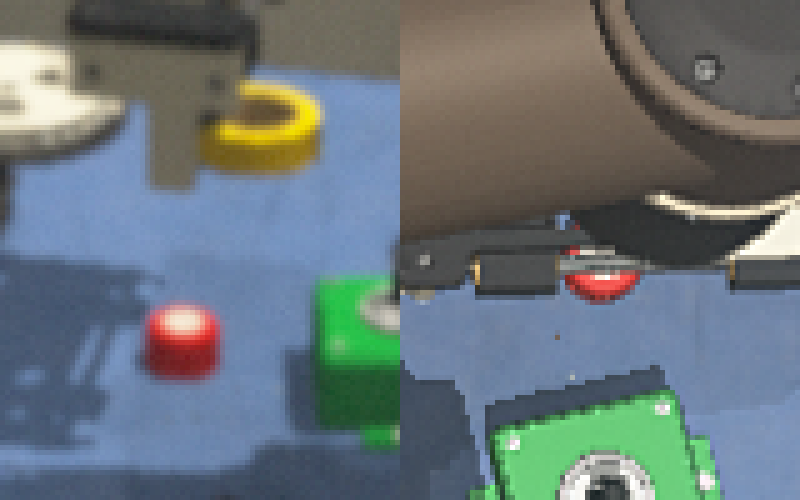

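The side crop shows the cap at (182,340) below the open fingers. In the top crop the cap sits at x≈602. The fingers' midpoint is at 644, and the ~42 crop px difference matches the height parallax I'd expect, so they are centred. I'll descend and grip.

Call:
apply_moves:
  deltas:
    - {"fingers": 60, "delta_pos": [-0.8, -0.5, 25], "angular": [0, 0, 0]}
    - {"fingers": 60, "delta_pos": [-0.8, -0.5, 55], "angular": [0, 0, 0]}
    - {"fingers": 60, "delta_pos": [-0.8, -0.5, 85], "angular": [0, 0, 0]}
    - {"fingers": 60, "delta_pos": [-0.8, -0.5, 100], "angular": [0, 0, 0]}
    - {"fingers": 60, "delta_pos": [-0.8, -0.5, 109], "angular": [0, 0, 0]}
    - {"fingers": 60, "delta_pos": [-0.8, -0.5, 112], "angular": [0, 0, 0]}
    - {"fingers": 60, "delta_pos": [-0.8, -0.5, 112], "angular": [0, 0, 0]}

```text
clock: 5.7
tool_pos: [0.5779, -0.0999, 0.0064]
orientation: [180.0, 0.0, -179.9]
force: [0.5, 1.0, -0.1]
opening: 0.0599
gripper_force: 0.0
```

Call:
apply_moves:
  deltas:
    - {"fingers": 45, "delta_pos": [0, 0, 0], "angular": [0, 0, 0]}
    - {"fingers": 40, "delta_pos": [0, 0, 0], "angular": [0, 0, 0]}
    - {"fingers": 36, "delta_pos": [0, 0, 0], "angular": [0, 0, 0]}
    - {"fingers": 30, "delta_pos": [0, 0, 0], "angular": [0, 0, 0]}
    - {"fingers": 20, "delta_pos": [0, 0, 0], "angular": [0, 0, 0]}
    - {"fingers": 20, "delta_pos": [0, 0, 0], "angular": [0, 0, 0]}
    - {"fingers": 20, "delta_pos": [0, 0, 0], "angular": [0, 0, 0]}

```text
clock: 6.4
tool_pos: [0.5778, -0.1004, 0.0064]
orientation: [-180.0, 0.0, -180.0]
force: [-0.9, 0.6, 4.8]
opening: 0.0368
gripper_force: 30.0
```

Call:
apply_moves:
  deltas:
    - {"fingers": 20, "delta_pos": [0, 0, -10], "angular": [0, 0, 0]}
    - {"fingers": 20, "delta_pos": [0, 0, -35], "angular": [0, 0, 0]}
    - {"fingers": 20, "delta_pos": [0, 0, -70], "angular": [0, 0, 0]}
    - {"fingers": 20, "delta_pos": [0, 0, -105], "angular": [0, 0, 0]}
    - {"fingers": 20, "delta_pos": [10, 35, -134], "angular": [0, 0, 0]}
    - {"fingers": 20, "delta_pos": [22, 75, -134], "angular": [0, 0, 0]}
    - {"fingers": 20, "delta_pos": [34, 120, -134], "angular": [0, 0, 0]}
    - {"fingers": 20, "delta_pos": [46, 165, -134], "angular": [0, 0, 0]}
    - {"fingers": 20, "delta_pos": [58, 210, -130], "angular": [0, 0, 0]}
    - {"fingers": 20, "delta_pos": [70, 250, -125], "angular": [0, 0, 0]}

```text
clock: 7.4
tool_pos: [0.5068, 0.1515, 0.1317]
orientation: [180.0, 0.1, -180.0]
force: [-0.0, 0.6, -0.7]
opening: 0.0366
gripper_force: 30.0
```

Call:
apply_moves:
  deltas:
    - {"fingers": 20, "delta_pos": [0, 0, 0], "angular": [0, 0, 0]}
    - {"fingers": 20, "delta_pos": [0, 0, 0], "angular": [0, 0, 0]}
    - {"fingers": 20, "delta_pos": [0, 0, 0], "angular": [0, 0, 0]}

```text
clock: 7.7
tool_pos: [0.5074, 0.1491, 0.1311]
orientation: [-180.0, 0.0, -180.0]
force: [0.3, -0.4, -1.0]
opening: 0.0369
gripper_force: 30.0
```

```bash
python3 - <<'E'
from h import *
delta((.507,.1503,.1))
I=ctrl.snapshot("side");cv2.imwrite("pics/s4.png",I[:,:,::-1])
i=I[220:320,285:385,::-1]
cv2.imwrite("pics/c4.png",cv2.resize(i,None,fx=6,fy=6,interpolation=cv2.INTER_NEAREST))
b=(300,220,370,272)
print("red",blob(I,(165,120,50),(180,255,255),b),blob(I,(0,120,50),(10,255,255),b))
for y in range(274,290,3): print(y,I[y,324:346].sum(1)//3)
E
```

```text
pos [507.4 149.1 131.1] rpy [-180.    0. -180.] F [ 0.3 -0.4 -1. ] t 7.7 open 36.9 grip 30.0
delta mm [ 0.4  1.2 31.1] rot [-0.  0.  0.]
red [(array([343.5       , 256.20833333]), array([341, 251,   5,  10,  24]))] [(array([341.48717949, 253.43589744]), array([340, 249,   5,  12,  39]))]
274 [150 150 149 154 152 154 149 138 123 111  98  99 109 124 138 137 138 137
 135 137 136 135]
277 [146 147 147 145 147 143 127 101  71  55  40  42  71 104 124 134 139 141
 141 143 142 145]
280 [147 146 147 149 147 146 141 116  88  60  42  33  49  81 114 149 167 174
 175 177 179 181]
283 [133 136 142 152 158 168 177 141  87  56  39  38  60 122 192 225 231 234
 233 234 235 232]
286 [131 128 128 132 130 123  98  69  44  33  31  37  50  98 153 182 181 185
 201 218 226 225]
289 [126 117 115 116 129 139 113  78  61  47  44  44  49  62  84 102 110 110
 116 120 129 133]
```

View pics/c4.png

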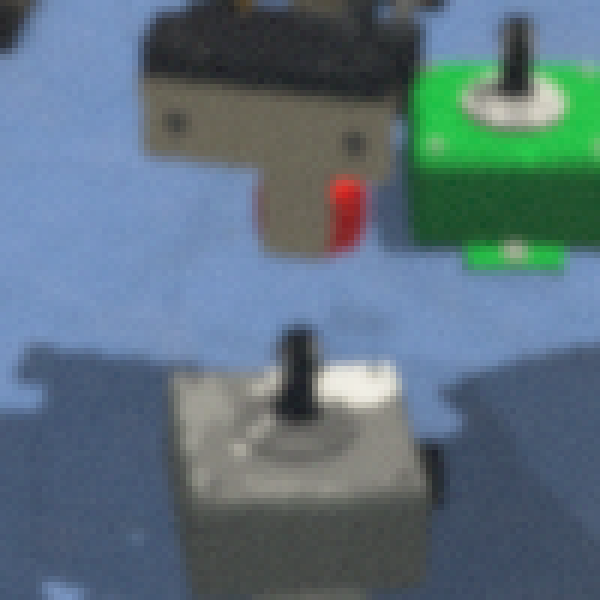

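The side crop shows the held cap spanning 257–367, so its centre is about 312 (px 336.5, 255). The stem centre is at about 299 (px 334.6, 277–286).

```bash
python3 - <<'E'
from h import *
def py(uv,y=.1503):
    o,d=ray("side",uv);return o+d*(y-o[1])/d[1]
I=cv2.imread("pics/s4.png")[:,:,::-1].astype(int)
for y in (252,254,256,258): print(y,(I[y,322:352,0]-I[y,322:352,2]))
for uv in((327.3,255.5),(336.3,255.5),(345.6,255.5),(334.4,277),(334.6,283)):print(uv,py(uv))
E
```

```text
252 [-69 -66 -69 -66 -54 -19  10  17  18  14  17  16  18  17  18  16  17  52
 111 158 166 149 120  69  10 -25 -37 -36 -40 -35]
254 [-65 -68 -67 -68 -57 -23  10  18  17  18  17  17  18  17  17  17  19  33
  69 100 120 119 106  56   4 -25 -37 -39 -40 -39]
256 [-67 -69 -69 -68 -57 -27   6  19  17  16  18  18  17  18  17  15  18  31
  59  83 103 105  83  43  -6 -30 -38 -38 -38 -40]
258 [-63 -58 -61 -66 -63 -42  -7  12  16  18  19  20  18  22  16  16  21  33
  61  84  93  93  70  15 -29 -51 -48 -39 -42 -39]
(327.3, 255.5) [0.52453338 0.1503     0.12812938]
(336.3, 255.5) [0.50592211 0.1503     0.13069956]
(345.6, 255.5) [0.48682089 0.1503     0.13333435]
(334.4, 277) [0.50842069 0.1503     0.07838676]
(334.6, 283) [0.50758786 0.1503     0.06360113]
```

Call:
apply_moves:
  deltas:
    - {"fingers": 20, "delta_pos": [-1, 1, 10], "angular": [0, 0, 0]}
    - {"fingers": 20, "delta_pos": [-1, 1, 22], "angular": [0, 0, 0]}
    - {"fingers": 20, "delta_pos": [-1, 1, 32], "angular": [0, 0, 0]}
    - {"fingers": 20, "delta_pos": [-1, 1, 37], "angular": [0, 0, 0]}
    - {"fingers": 20, "delta_pos": [-1, 1, 41], "angular": [0, 0, 0]}
    - {"fingers": 20, "delta_pos": [-1, 1, 44], "angular": [0, 0, 0]}
    - {"fingers": 20, "delta_pos": [-1, 1, 44], "angular": [0, 0, 0]}

```text
clock: 8.45
tool_pos: [0.5089, 0.151, 0.0869]
orientation: [180.0, 0.0, -180.0]
force: [0.7, 2.3, -0.5]
opening: 0.037
gripper_force: 30.0
```

Call:
apply_moves:
  deltas:
    - {"fingers": 20, "delta_pos": [0.7, -0.5, 2], "angular": [0, 0, 0]}
    - {"fingers": 20, "delta_pos": [0.7, -0.5, 4], "angular": [0, 0, 0]}
    - {"fingers": 20, "delta_pos": [0.7, -0.5, 6], "angular": [0, 0, 0]}
    - {"fingers": 20, "delta_pos": [0.7, -0.5, 8], "angular": [0, 0, 0]}
    - {"fingers": 20, "delta_pos": [0.7, -0.5, 9], "angular": [0, 0, 0]}
    - {"fingers": 20, "delta_pos": [0.7, -0.5, 9], "angular": [0, 0, 0]}

```text
clock: 9.05
tool_pos: [0.5084, 0.1507, 0.0782]
orientation: [179.9, 0.1, -180.0]
force: [2.0, 4.5, 3.7]
opening: 0.0365
gripper_force: 30.0
```

Call:
apply_moves:
  deltas:
    - {"fingers": 20, "delta_pos": [-0.4, 0.8, 1], "angular": [0, 0, 0]}
    - {"fingers": 20, "delta_pos": [-0.4, 0.8, 2], "angular": [0, 0, 0]}
    - {"fingers": 20, "delta_pos": [-0.4, 0.8, 3], "angular": [0, 0, 0]}
    - {"fingers": 20, "delta_pos": [-0.4, 0.8, 3], "angular": [0, 0, 0]}

```text
clock: 9.45
tool_pos: [0.5089, 0.1516, 0.0754]
orientation: [179.9, 0.1, -180.0]
force: [2.3, 5.7, 5.3]
opening: 0.0369
gripper_force: 30.0
```

Call:
apply_moves:
  deltas:
    - {"fingers": 20, "delta_pos": [0, 1, 0], "angular": [0, 0, 0]}
    - {"fingers": 20, "delta_pos": [0, 1, 0], "angular": [0, 0, 0]}
    - {"fingers": 20, "delta_pos": [0, 1, 0], "angular": [0, 0, 0]}

```text
clock: 9.75
tool_pos: [0.5086, 0.1521, 0.0753]
orientation: [180.0, 0.1, -180.0]
force: [2.6, 3.0, 5.5]
opening: 0.0368
gripper_force: 30.0
```

Moving +y cut the side force, so I'll keep going that way, nudge x a little too, and press on.

Call:
apply_moves:
  deltas:
    - {"fingers": 20, "delta_pos": [-0.6, 0.8, 0], "angular": [0, 0, 0]}
    - {"fingers": 20, "delta_pos": [-0.6, 0.8, 1], "angular": [0, 0, 0]}
    - {"fingers": 20, "delta_pos": [-0.6, 0.8, 2], "angular": [0, 0, 0]}
    - {"fingers": 20, "delta_pos": [-0.6, 0.8, 2], "angular": [0, 0, 0]}

```text
clock: 10.15
tool_pos: [0.5093, 0.1525, 0.074]
orientation: [-180.0, 0.1, -180.0]
force: [0.9, 0.8, 12.6]
opening: 0.0369
gripper_force: 30.0
```

Call:
apply_moves:
  deltas:
    - {"fingers": 20, "delta_pos": [0, 0, 1], "angular": [0, 0, 0]}
    - {"fingers": 20, "delta_pos": [0, 0, 2], "angular": [0, 0, 0]}
    - {"fingers": 20, "delta_pos": [0, 0, 3], "angular": [0, 0, 0]}
    - {"fingers": 20, "delta_pos": [0, 0, 3], "angular": [0, 0, 0]}

```text
clock: 10.55
tool_pos: [0.508, 0.1519, 0.0694]
orientation: [-179.9, -0.1, 180.0]
force: [2.1, -0.1, 2.9]
opening: 0.0367
gripper_force: 30.0
```

Snapped: the force fell to about 3 N. Now I'll press home, with the TCP expected near 0.067.

Call:
apply_moves:
  deltas:
    - {"fingers": 20, "delta_pos": [0, 0, 1], "angular": [0, 0, 0]}
    - {"fingers": 20, "delta_pos": [0, 0, 2], "angular": [0, 0, 0]}
    - {"fingers": 20, "delta_pos": [0, 0, 3], "angular": [0, 0, 0]}
    - {"fingers": 20, "delta_pos": [0, 0, 3], "angular": [0, 0, 0]}
    - {"fingers": 20, "delta_pos": [0, 0, 3], "angular": [0, 0, 0]}

```text
clock: 11.05
tool_pos: [0.5081, 0.152, 0.067]
orientation: [-179.9, -0.1, -180.0]
force: [-0.9, -2.8, 9.0]
opening: 0.0373
gripper_force: 30.0
```

Call:
apply_moves:
  deltas:
    - {"fingers": 20, "delta_pos": [0, 0, 0.8], "angular": [0, 0, 0]}
    - {"fingers": 20, "delta_pos": [0, 0, 0.8], "angular": [0, 0, 0]}
    - {"fingers": 20, "delta_pos": [0, 0, 0.8], "angular": [0, 0, 0]}
    - {"fingers": 20, "delta_pos": [0, 0, 0.8], "angular": [0, 0, 0]}

```text
clock: 11.45
tool_pos: [0.5083, 0.152, 0.0668]
orientation: [-179.9, -0.0, -180.0]
force: [-2.1, -2.6, 15.9]
opening: 0.0367
gripper_force: 30.0
```

```bash
python3 - <<'E'
from h import *
delta((.508,.152,.067))
i=ctrl.snapshot("side")[235:335,285:385,::-1]
cv2.imwrite("pics/c5.png",cv2.resize(i,None,fx=6,fy=6,interpolation=cv2.INTER_NEAREST))
E
```

```text
pos [508.3 152.   66.8] rpy [-1.7994e+02 -4.0000e-02 -1.7997e+02] F [-2.1 -2.6 15.9] t 11.45 open 36.7 grip 30.0
delta mm [ 0.3 -0.  -0.2] rot [-0.06 -0.04  0.03]
```

View pics/c5.png

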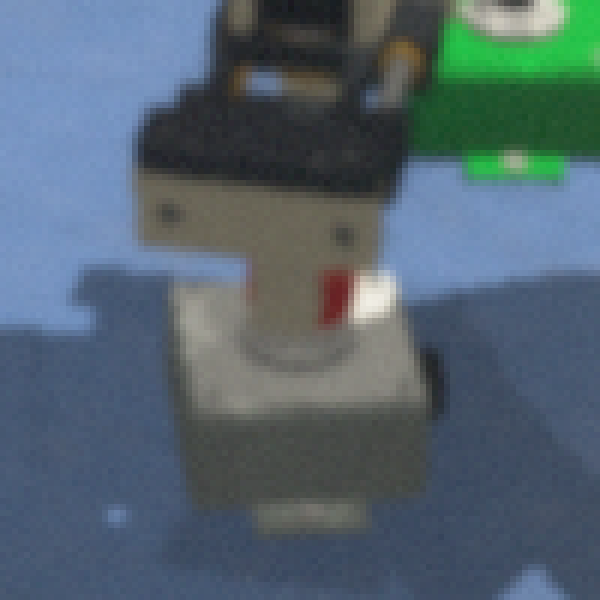

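The cap sits upright on the stem at (300,300), held between the fingers just above the collar. The steep force rise at z≈67 mm (16 N) means it is home and at the stop, so I'm handing in.

```bash
python3 -c "
from plant import ctrl
print(ctrl.close_job())"
```

```text
the job is handed in; nothing more can be done
None
```

I pressed the bare stem to its stop and let it up, then snapped the cap home and handed the job in at 11.5 s, still holding the button down with about 16 N; no verdict came back.

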